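# Find the full washer tin by its weight and seat it in the grinder bench's tin holder

### The job

The two tall closed tins on the bench look alike, but one is full of steel washers and the other is nearly used up: lift them in turn to feel which is the heavier. Seat the heavier one upright and fully down in the round cup of the tin holder, feeling for the cup's mouth with a light touch (it is clamped anywhere along its slot) and neither forcing nor dropping the tin, and stand the lighter one gently in the open refill tray. Keep both tins upright, and leave everything else on the bench where it lies.

Things in the scene. Friction and masses are not known exactly. Their poses are not given: they have to be found in the camera images.
- tin_left: closed round tinplate tin, the left one (robot's view), upright on the bench: 58 mm in diameter, 90 mm tall; its press-on lid, 60 mm in diameter, covers the top 18 mm and stays on. Origin: centre of the underside, z up. The two tins look alike; which is the full one differs from run to run. With contents each weighs 0.2 to 0.9 kg, the full one at least twice the other.
- tin_right: closed round tinplate tin, the right one (robot's view), upright on the bench: 58 mm in diameter, 90 mm tall; its press-on lid, 60 mm in diameter, covers the top 18 mm and stays on. Origin: centre of the underside, z up. The two tins look alike; which is the full one differs from run to run. With contents each weighs 0.2 to 0.9 kg, the full one at least twice the other.
- holder: tin holder: flat slotted steel bracket, 180 (x) x 80 (y) x 12 mm, screwed to the bench, with an open round steel cup clamped on it (see slot_mid). Origin: centre of the bracket's underside; x runs along the slot, z up. A brass wing screw stands at the cup's +x side, below the cup's rim
- slot_mid (a point): middle of the slot on the bracket's top, 12 mm above the bench. The cup sits on the slot's line, its centre up to 20 mm from here along the holder's x, either way: not measured, to be seen or felt. Cup: inner diameter 65 mm (3 mm play round a tin), outer 73 mm, rim 42 mm and inner floor 17 mm above the bench. It does not shift under a light push
- tray: open refill tray of dark sheet steel, heavy, standing fixed on the bench, 130 x 130 mm, 22 mm high, walls 4 mm, inner floor 4 mm above the bench. Origin: centre of its underside, z up
- sprocket: bystander: toothed steel disc 83 mm in diameter, 5 mm thick, lying flat; origin at its underside's centre
- bearing: bystander: steel bearing ring 42 mm in diameter, 13 mm high; origin at its underside's centre
- nut: bystander: hexagon nut 42 mm across, 18 mm high; origin at its underside's centre
- file: bystander: flat file with wooden handle, 295 mm long along its x, up to 20 mm high, lying behind the holder and tray; origin under the blade's heel
- wrench: bystander: steel wrench lying flat at the far left
- hammer: bystander: hammer lying at the far right
- squat_tin: bystander: low, wide tin 76 mm in diameter, 40 mm high; origin at its underside's centre. Not one of the two tins
Not all that is in view belongs to the job. Of the things that look like the holder, the smaller one is meant.

How it is judged:
By the outcome, as a careful person would: the job done as asked, in the order asked, and still so for the second after the job is handed in, with the robot touching nothing.
It also fails if it takes over 72 s, if anything falls off the work surface, if the arm or the gripper's body presses on something with over 40 N, if the wrist force passes 120 N, or if a joint passes its speed limit or range.

### The arm

A 6-joint arm with a two-finger parallel gripper is mounted at the origin on the work surface. World frame = base frame: x ahead of the robot, y to its left, z up, the work surface at z = 0. Lengths are in m, angles in rad, forces in N, time in s.
With the tool pointing down it reaches from about 0.25 to 0.775 m from the base axis. Payload 4 kg.
Tool frame: the origin (TCP) lies at the very end of the fingers, on their centre line; the grasp point (between the pads) lies 19 mm behind it; z points along the fingers, y is the direction in which the jaws open and shut (so a half turn about z gives the same grasp; the last joint's range is limited). The gripper opens to 85 mm and grips with 20 to 120 N. Pads are 22 mm wide; open, the fingers measure 114 mm over their backs; the gripper's body (76 mm by 85 mm) begins 54 mm behind the grasp point. The pads swing forward as they close: fully open they stand 13 mm farther back than shut.
Start: joints at [1.212, 0.087, 1.371, -0, 1.684, -0.103], TCP at [0.139, 0.532, 0.231] pointing down, gripper open.
Joint ranges: [-3.1, 3.1], [-0.76, 2.03], [0.27, 2.55], [-1.08, 4.22], [0.17, 2.65], [-2.57, 2.57]. Speed limits (rad/s): [2.79, 2.79, 3.14, 3.14, 3.14, 3.14].

### API

Orientations are given as a unit quaternion [w, x, y, z].
In Python, from cell import readout, eyes, job, nets gives the robot as it stands.
- The arm moves only by the tool arm_command, never from a script. Its argument "deltas" is a list that holds one entry, the list of rows, each a list of 7 numbers: the turn, a rotation vector about the tool's x, y, z in degrees, then the shift along the tool's x, y, z in m, then the closure in counts, from 0 (fully open) to 255 (shut). In form: [[[wx, wy, wz, x, y, z, gripper], ...]]. A call has 1 to 20 rows; each row shifts and turns the commanded pose from where the row before left it, along the tool's axes as they then stand; what a row does not reach is not made up. A row lasts 1/12 s, in which the tool goes at most 41.7 mm and 7.16 degrees, less where a joint would pass 70% of its speed; a pose out of reach is approached as far as the arm can. A call with a gripper value outside its range is refused whole. The fingers move at their own pace and stop on an object; "grip_force" is the grip in N (left out, the last holds). Time passes only in rows, so rows that do not move let the fingers close. It gives the time, the measured TCP pose, the force and the opening at its end, in the units of the state.
- readout.read_state(): the state, without advancing time (a new reading comes with each control period).
- eyes.get_image(name): name is "side" or "top"; returns (picture, depth): 400x640x3 uint8, red, green, blue; 400x640 float32, m along the optical axis (not along the pixel's ray), 0 where there is no reading.
- eyes.camera_model(name): a dict with "fx", "fy", "cx", "cy" (pixels), "R" (3x3) and "t" (3): a world point X has camera coordinates R X + t. Camera axes: x right, y down, z forward; pixel columns grow to the right and rows downward; lengths in m; the calibration is good to about 2 mm. A picture is of the moment at which its call begins. camera_model takes no time and is no camera call.
- job.close_job(): hands the job in, once; it reports no verdict.
Trained networks look in the newest picture that a camera, given by its name, has taken for a name from the list of things; names that differ only in an ending like _2 or _b are one class to them, and where a whole thing is asked for, a point or a joint stands for the part that bears it (a point fixed in the world has none). Each returns a list of dicts, best first, with "score" (0 to 1); they miss things now and then, are a little off and sometimes report something else, mostly with a low value. They report only what shows in the picture. A call takes as long as a camera call. They do not tell look-alikes from the thing itself.
- nets.recognise(query, camera): "bbox" ([centre column, centre row, width, height] in pixels, round what is visible of it).
- nets.spot_point(query, camera): "location" ([column, row] in pixels: a listed point, or the origin of a listed thing).
The state is a dict: "t": time; "joint_positions": joint angles; "qd": joint speeds; "effort": joint torques, N m; "tool_pos": TCP position; "tcp_rot": TCP orientation; "contact_force": force on the tool from outside, world axes, zero at the start; "torque": the same for the moment, N m; "gripper_width": finger opening in m.
Only numpy, scipy, OpenCV 4.12 (cv2) and the standard library are available. Lean on these libraries where they do the work, as an engineer would, in place of code of your own. Each camera call takes 0.05 s, during which the arm holds its last target.

## Working session

There is one attempt and no reset: what is moved stays moved. The work goes in short steps, Python scripts to look and compute and a tool call to move; the robot and the scene stay as the last step left them, time stands still between calls to the robot, and variables do not carry over. Pictures are saved under pics/ and viewed, and the job is handed in when it is done.

Besides the shell and the picture viewer there is one more tool, called after "Call:" as name([rows], argument=value, ...), one row to a line, values as JSON. arm_command: Moves the arm, as the interface text tells. Its arguments: {"type":"object","properties":{"deltas":{"type":"array"},"grip_force":{"type":"number"}},"required":["deltas"]}

```bash
ls; mkdir -p pics
python3 - <<'E'
from cell import readout, eyes, job, nets
import cv2,numpy as np
for c in ["top","side"]:
    im,d=eyes.get_image(c); cv2.imwrite(f"pics/{c}0.png",im[:,:,::-1]); np.save(f"{c}0.npy",d)
    m=eyes.camera_model(c); print(c,{k:np.round(v,3).tolist() for k,v in m.items()})
    for q in ["tin_left","holder","tray","slot_mid"]:
        try: print(q,[(np.round(r["bbox"]).tolist(),round(r["score"],2)) for r in nets.recognise(q,c)][:5])
        except Exception as e: print(q,e)
print(readout.read_state())
E
```

```text
pics
top {'fx': 415.344, 'fy': 415.344, 'cx': 315.786, 'cy': 201.6, 'R': [[-0.01, -1.0, -0.001], [-0.981, 0.01, -0.191], [0.191, -0.001, -0.982]], 't': [-0.105, 0.594, 1.21]}
tin_left [([235.0, 257.0, 28.0, 17.0], 0.63), ([158.0, 221.0, 30.0, 50.0], 0.23)]
holder [([471.0, 242.0, 55.0, 83.0], 0.6)]
tray [([214.0, 199.0, 53.0, 54.0], 0.61)]
slot_mid [([476.0, 244.0, 48.0, 76.0], 0.97), ([333.0, 187.0, 25.0, 54.0], 0.68), ([216.0, 197.0, 54.0, 51.0], 0.57)]
side {'fx': 383.902, 'fy': 383.902, 'cx': 314.169, 'cy': 203.719, 'R': [[-1.0, -0.019, 0.001], [-0.013, 0.688, -0.726], [0.013, -0.726, -0.688]], 't': [0.56, 0.09, 1.109]}
tin_left []
holder [([340.0, 119.0, 60.0, 24.0], 0.89), ([288.0, 191.0, 59.0, 28.0], 0.86)]
tray [([286.0, 293.0, 65.0, 59.0], 0.85), ([352.0, 199.0, 22.0, 34.0], 0.66)]
slot_mid [([286.0, 188.0, 54.0, 24.0], 0.96), ([342.0, 117.0, 63.0, 28.0], 0.88)]
{'t': 0.5, 'joint_positions': array([ 1.21188355e+00,  8.72561966e-02,  1.37073273e+00, -3.57148102e-06,
        1.68358675e+00, -1.03082061e-01]), 'qd': array([ 0.00140385, -0.00098194, -0.00136007,  0.00066805, -0.00115577,
        0.00035171]), 'effort': array([-1.00624573e-03, -3.51283121e+01, -3.13106740e+01, -1.85976314e-04,
        1.18289270e-03, -1.86075475e-06]), 'tool_pos': array([0.13917755, 0.53211231, 0.2312935 ]), 'tcp_rot': array([3.67010996e-06, 1.27567012e-01, 9.91829954e-01, 7.85431602e-06]), 'contact_force': array([-0.20108362, -0.18185563,  0.1450825 ]), 'torque': array([ 0.0229917 , -0.06666849, -0.00365466]), 'gripper_width': 0.08518259252263798}
```

View pics/top0.png

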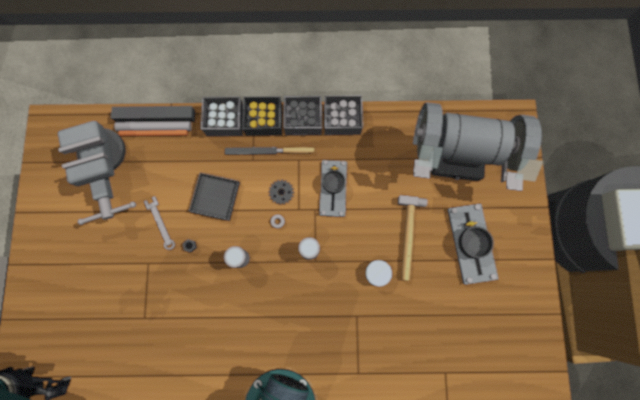

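View pics/side0.png

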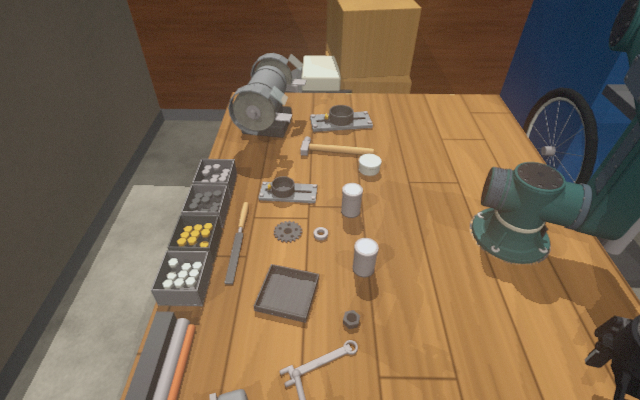

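Top view: the two tall tins are at (235,257) and (309,248), and the squat tin is at (378,273). The tray is at (214,197). There are two holder look-alikes, at (333,187) and (473,243). The one at (333,187) is smaller, so it's the one meant; I'll confirm in a crop.

```bash
cat > h.py <<'E'
import numpy as np,cv2
from cell import readout, eyes, job, nets
def ray(c,u,v,z):
    m=eyes.camera_model(c);R=np.array(m["R"]);t=np.array(m["t"])
    d=R.T@np.array([(u-m["cx"])/m["fx"],(v-m["cy"])/m["fy"],1]);o=-R.T@t
    return o+d*(z-o[2])/d[2]
def cloud(c,d):
    m=eyes.camera_model(c);R=np.array(m["R"]);t=np.array(m["t"])
    v,u=np.mgrid[0:400,0:640]
    P=np.stack([(u-m["cx"])/m["fx"]*d,(v-m["cy"])/m["fy"]*d,d],-1)
    W=(P-t)@R; W[d<=0]=np.nan
    return W
E
python3 - <<'E'
from h import *
d=np.load("top0.npy");ds=np.load("side0.npy")
for n,dd in(("top",d),("side",ds)):
    W=cloud(n,dd)
    for c in [(235,257),(309,248)]:
        g=ray("top",*c,.09)
        m=(np.abs(W[...,2]-.09)<.012)&(np.hypot(W[...,0]-g[0],W[...,1]-g[1])<.06)
        p=W[m]; 
        (cx,cy),r=cv2.minEnclosingCircle(p[:,:2].astype(np.float32)); print(n,"tin",np.round(np.median(p,0),4),len(p),round(cx,4),round(cy,4),round(r,4))
    # cup rim / holder / tray
    for nm,c,zl,zh,rr in [("cuprim",(333,183),.03,.06,.06),("bracket",(333,187),.006,.06,.12),("tray",(214,197),.014,.04,.12),("bigbr",(473,243),.006,.06,.16)]:
        g=ray("top",*c,.02); m=(W[...,2]>zl)&(W[...,2]<zh)&(np.hypot(W[...,0]-g[0],W[...,1]-g[1])<rr)
        p=W[m][:,:2].astype(np.float32)
        if len(p)<3: print(nm,"none");continue
        print(n,nm,len(p),[np.round(x,4) for x in cv2.minAreaRect(p)],[np.round(x,4) for x in cv2.minEnclosingCircle(p)])
im=cv2.imread("pics/top0.png"); a=cv2.resize(im[150:225,295:370],(400,400),interpolation=cv2.INTER_CUBIC); b=cv2.resize(im[195:290,430:525],(400,400),interpolation=cv2.INTER_CUBIC)
cv2.imwrite("pics/crop1.png",np.hstack([a,b]))
ims=cv2.imread("pics/side0.png"); a=cv2.resize(ims[165:225,250:330],(800,600),interpolation=cv2.INTER_CUBIC);cv2.imwrite("pics/crop2.png",a)
for q,c in [("tin_left","top"),("tin_left","side"),("slot_mid","top"),("slot_mid","side"),("holder","top"),("holder","side"),("tray","top"),("tray","side")]:
    print(q,c,[(np.round(r["location"],1).tolist(),round(r["score"],2),np.round(ray(c,*r["location"],.012 if q=="slot_mid" else 0)[:2],4).tolist()) for r in nets.spot_point(q,c)][:4])
E
```

```text
top tin [0.428  0.1268 0.0898] 341 0.4281 0.1279 0.0304
top tin [ 0.4495 -0.0874  0.0897] 330 0.4508 -0.0885 0.0297
top cuprim 108 [array([ 0.6649, -0.1687]), array([0.0719, 0.0776]), np.float64(47.2349)] [array([ 0.6684, -0.1667]), np.float64(0.0415)]
top bracket 1382 [array([ 0.6564, -0.1708]), array([0.2054, 0.1864]), np.float64(2.8727)] [array([ 0.6437, -0.1638]), np.float64(0.1156)]
top tray 266 [array([0.6236, 0.211 ]), array([0.1314, 0.1315]), np.float64(77.0822)] [array([0.6239, 0.2117]), np.float64(0.0908)]
top bigbr 2759 [array([ 0.4595, -0.5989]), array([0.2722, 0.2914]), np.float64(83.5535)] [array([ 0.4691, -0.6042]), np.float64(0.1583)]
side tin [0.4279 0.1341 0.0916] 409 0.4268 0.1288 0.0305
side tin [ 0.4507 -0.0797  0.0916] 280 0.4516 -0.0873 0.0329
side cuprim 196 [array([ 0.6655, -0.1641]), array([0.0791, 0.0737]), np.float64(31.4048)] [array([ 0.6678, -0.1671]), np.float64(0.0427)]
side bracket 1131 [array([ 0.6548, -0.1912]), array([0.1379, 0.201 ]), np.float64(86.3124)] [array([ 0.6566, -0.1677]), np.float64(0.1101)]
side tray 525 [array([0.6225, 0.2115]), array
[... 260 characters left out ...]
, [0.4196, 0.1252]), ([278.3, 192.9], 0.45, [0.6336, 0.0086])]
tin_left side [([360.3, 267.9], 0.76, [0.4347, 0.1264]), ([286.8, 293.3], 0.26, [0.6249, 0.209])]
slot_mid top [([335.0, 186.8], 0.95, [0.6489, -0.173]), ([475.8, 245.1], 0.57, [0.459, -0.6057])]
slot_mid side [([286.1, 188.5], 0.84, [0.6537, -0.1768]), ([338.7, 121.3], 0.81, [0.4728, -0.5876])]
holder top [([469.4, 242.4], 0.91, [0.4686, -0.591]), ([331.2, 186.1], 0.7, [0.6541, -0.1614])]
holder side [([288.5, 195.4], 0.98, [0.6452, -0.157]), ([337.4, 125.3], 0.85, [0.4778, -0.5772])]
tray top [([214.0, 197.4], 0.91, [0.621, 0.2142]), ([332.2, 188.8], 0.72, [0.6452, -0.1644])]
tray side [([291.3, 294.1], 0.72, [0.6134, 0.2111])]
```

View pics/crop1.png

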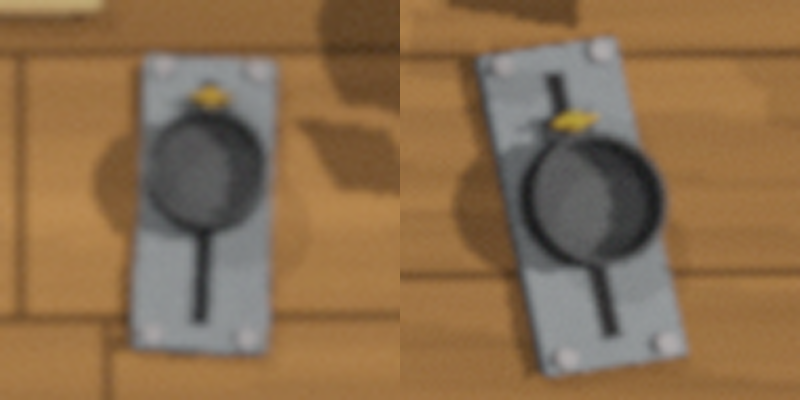

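View pics/crop2.png

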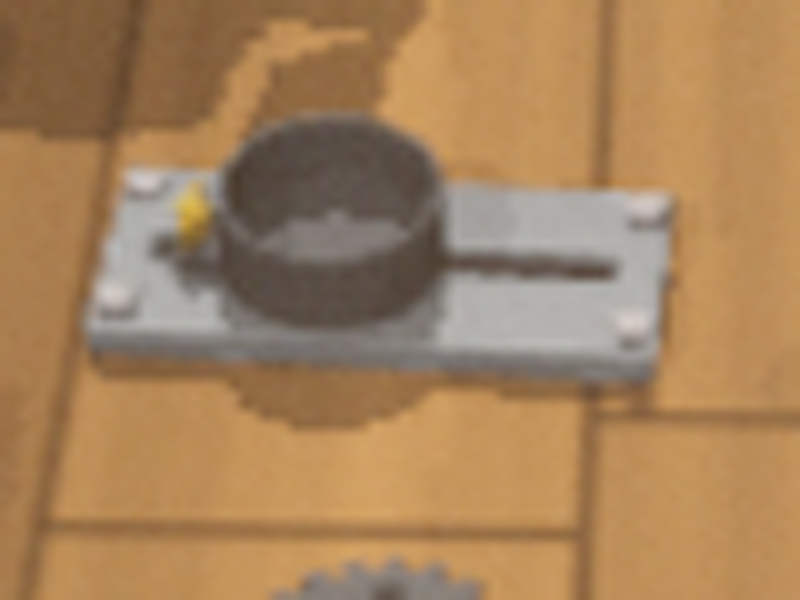

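Run:
```python
from h import *
from scipy.optimize import minimize, least_squares
g=np.array([.666,-.167])
for n in("top","side"):
    W=cloud(n,np.load(n+"0.npy"))
    m=(W[...,2]>.036)&(W[...,2]<.050)&(np.hypot(W[...,0]-g[0],W[...,1]-g[1])<.042)
    p=W[m]; f=least_squares(lambda q:np.hypot(p[:,0]-q[0],p[:,1]-q[1])-.0345,g,loss="soft_l1",f_scale=.002); print(n,"cup",f.x,len(p),p[:,2].mean())
    m=(W[...,2]>.006)&(W[...,2]<.018)&(np.abs(W[...,0]-.65)<.12)&(np.abs(W[...,1]+.17)<.07)
    mm=np.zeros(m.shape,np.uint8); mm[m]=1
    k,l,s,c=cv2.connectedComponentsWithStats(mm); i=1+np.argmax(s[1:,4]); p=W[l==i][:,:2].astype(np.float32)
    print("br",s[i],[np.round(x,4) for x in cv2.minAreaRect(p)])
    # photometric: template ring edge for cup rim outer circle & lids
    im=cv2.GaussianBlur(cv2.cvtColor(cv2.imread(f"pics/{n}0.png"),cv2.COLOR_BGR2GRAY).astype(np.float32),(0,0),.8)
    M=eyes.camera_model(n);R=np.array(M["R"]);t=np.array(M["t"])
    th=np.linspace(0,2*np.pi,120,endpoint=False)
    def samp(q,r,z):
        X=np.stack([q[0]+r*np.cos(th),q[1]+r*np.sin(th),0*th+z],1)@R.T+t
        u=(X[:,0]/X[:,2]*M["fx"]+M["cx"]).astype(np.float32);v=(X[:,1]/X[:,2]*M["fy"]+M["cy"]).astype(np.float32)
        return cv2.remap(im,u[None],v[None],cv2.INTER_LINEAR)[0]
    for nm,q0,r,z in [("cupouter",g,.0365,.042),("lidL",(.4275,.128),.030,.09),("lidR",(.451,-.088),.030,.09)]:
        best=max(((np.mean(np.clip(abs(samp((q0[0]+dx,q0[1]+dy),r+.002,z)-samp((q0[0]+dx,q0[1]+dy),r-.002,z)),0,30)),q0[0]+dx,q0[1]+dy) for dx in np.arange(-.01,.0101,.0005) for dy in np.arange(-.01,.0101,.0005)))
        print(nm,np.round(best,4))
```

```text
top cup [ 0.66253509 -0.16639973] 88 0.04101782513472218
br [ 319  160   28   57 1108] [array([ 0.6467, -0.1657]), array([0.08  , 0.1808]), np.float64(86.5684)]
cupouter [19.0934  0.6575 -0.1655]
lidL [28.1278  0.4265  0.1265]
lidR [28.4481  0.4495 -0.0885]
side cup [ 0.66189717 -0.16613016] 123 0.041112774706818775
br [259 182  59  21 677] [array([ 0.646 , -0.1641]), array([0.0857, 0.1799]), np.float64(86.5748)]
cupouter [17.8856  0.663  -0.1655]
lidL [29.9046  0.428   0.1285]
lidR [27.2509  0.4515 -0.089 ]
```

In the crop, the left holder (px 333,187) measures 80 x 180 mm with its cup displaced towards the wing screw. The right one (px 473,243) is clearly larger, so it's the decoy. Depth fits put the cup centre at about (0.662, -0.1664). The tins are at about (0.4275, 0.1275) and (0.4505, -0.0885).

Next I align the tool with the world axes and move above the left tin.

Call:
arm_command([
  [[0,0,-7.1,0,0,0,0],[0,0,-7.1,0,0,0,0],[0,0,-0.45,0,0,0,0],[0,0,0,-0.0206,-0.0289,0.005,0],[0,0,0,-0.0206,-0.0289,0.005,0],[0,0,0,-0.0206,-0.0289,0.005,0],[0,0,0,-0.0206,-0.0289,0.005,0],[0,0,0,-0.0206,-0.0289,0.005,0],[0,0,0,-0.0206,-0.0289,0.005,0],[0,0,0,-0.0206,-0.0289,0.005,0],[0,0,0,-0.0206,-0.0289,0.005,0],[0,0,0,-0.0206,-0.0289,0.005,0],[0,0,0,-0.0206,-0.0289,0.005,0],[0,0,0,-0.0206,-0.0289,0.005,0],[0,0,0,-0.0206,-0.0289,0.005,0],[0,0,0,-0.0206,-0.0289,0.005,0],[0,0,0,-0.0206,-0.0289,0.005,0],[0,0,0,0,0,0,0],[0,0,0,0,0,0,0]],
], grip_force=60)

```text
t: 2.48
tool_pos: [0.4279, 0.1261, 0.1609]
tcp_rot: [-0.001, 0.003, 1.0, 0.0]
contact_force: [0.6, 0.1, 0.8]
gripper_width: 0.0854
```

Call:
arm_command([
  [[0,0,0,0,0.0014,0.02,0],[0,0,0,0,0,0.025,0],[0,0,0,0,0,0.025,0],[0,0,0,0,0,0.025,0],[0,0,0,0,0,0.02,0],[0,0,0,0,0,0.012,0],[0,0,0,0,0,0,0],[0,0,0,0,0,0,255],[0,0,0,0,0,0,255],[0,0,0,0,0,0,255],[0,0,0,0,0,0,255],[0,0,0,0,0,0,255],[0,0,0,0,0,0,255]],
], grip_force=60)

```text
t: 3.57
tool_pos: [0.4286, 0.129, 0.0363]
tcp_rot: [0.001, 0.0, 1.0, 0.0]
contact_force: [-1.9, -2.6, 6.5]
gripper_width: 0.0579
```

Call:
arm_command([
  [[0,0,0,0,0,-0.004,255],[0,0,0,0,0,-0.008,255],[0,0,0,0,0,-0.008,255],[0,0,0,0,0,-0.008,255],[0,0,0,0,0,-0.004,255],[0,0,0,0,0,0,255],[0,0,0,0,0,0,255],[0,0,0,0,0,0,255],[0,0,0,0,0,0,255]],
])

```text
t: 4.32
tool_pos: [0.427, 0.1288, 0.0657]
tcp_rot: [-0.001, 0.0, 1.0, -0.0]
contact_force: [0.8, -0.4, -7.1]
gripper_width: 0.0577
```

Run:
```python
from h import *
im,d=eyes.get_image("side"); cv2.imwrite("pics/liftL.png",im[:,:,::-1][150:350,220:480].repeat(2,0).repeat(2,1))
s=readout.read_state(); print(s["t"],s["tool_pos"],s["contact_force"],s["torque"],s["effort"])
```

```text
4.3667 [0.42704791 0.12883113 0.06571181] [-0.26151531 -0.41019631 -7.60506128] [ 0.02525819  0.01126118 -0.01551734] [ 2.23861774e-03 -3.00777018e+01 -3.23245811e+01 -3.63076564e-03
 -1.13758404e-03  7.22686286e-05]
```

View pics/liftL.png

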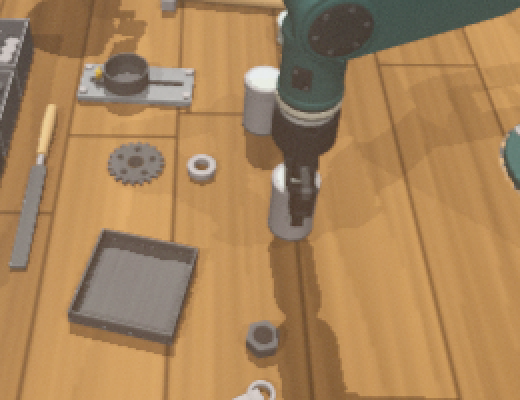

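The side view shows the left tin held upright and clear of the bench. It reads about 7.4 N (0.75 kg). I set it back down gently and then weigh the other.

Call:
arm_command([
  [[0,0,0,0,0,0.006,255],[0,0,0,0,0,0.008,255],[0,0,0,0,0,0.007,255],[0,0,0,0,0,0.004,255],[0,0,0,0,0,0.002,255],[0,0,0,0,0,0.001,255],[0,0,0,0,0,0.0005,255],[0,0,0,0,0,0.0005,255],[0,0,0,0,0,0,255],[0,0,0,0,0,0,255]],
])

```text
t: 5.2
tool_pos: [0.4278, 0.129, 0.0377]
tcp_rot: [0.0, 0.0, 1.0, 0.0]
contact_force: [0.7, -0.7, -8.6]
gripper_width: 0.0583
```

Call:
arm_command([
  [[0,0,0,0,0,0.0007,255],[0,0,0,0,0,0.0007,255],[0,0,0,0,0,0.0006,255],[0,0,0,0,0,0,255],[0,0,0,0,0,0,255]],
])

```text
t: 5.62
tool_pos: [0.4281, 0.1289, 0.0364]
tcp_rot: [0.001, 0.0, 1.0, 0.0]
contact_force: [-2.9, -2.1, 0.9]
gripper_width: 0.058
```

Call:
arm_command([
  [[0,0,0,0,0,0,0],[0,0,0,0,0,0,0],[0,0,0,0,0,0,0],[0,0,0,0,0,0,0],[0,0,0,0,0,0,0],[0,0,0,0,0,-0.02,0],[0,0,0,0,0,-0.025,0],[0,0,0,0,0,-0.03,0],[0,0,0,0,0,-0.03,0],[0,0,0,0,0,-0.02,0],[0,0,0,-0.0028,-0.0271,0,0],[0,0,0,-0.0028,-0.0271,0,0],[0,0,0,-0.0028,-0.0271,0,0],[0,0,0,-0.0028,-0.0271,0,0],[0,0,0,-0.0028,-0.0271,0,0],[0,0,0,-0.0028,-0.0271,0,0],[0,0,0,-0.0028,-0.0271,0,0],[0,0,0,-0.0028,-0.0271,0,0],[0,0,0,0,0,0,0],[0,0,0,0,0,0,0]],
])

```text
t: 7.28
tool_pos: [0.45, -0.0889, 0.1602]
tcp_rot: [-0.0, 0.001, 1.0, 0.0]
contact_force: [0.5, 0.4, -0.3]
gripper_width: 0.0854
```

Run:
```python
from h import *
im,d=eyes.get_image("side"); cv2.imwrite("pics/s3.png",im[:,:,::-1])
W=cloud("side",d)
g=(.428,.1285); m=(np.abs(W[...,2]-.09)<.012)&(np.hypot(W[...,0]-g[0],W[...,1]-g[1])<.06)
p=W[m]; print([np.round(x,4) for x in cv2.minEnclosingCircle(p[:,:2].astype(np.float32))],len(p))
print(readout.read_state()["tool_pos"])
```

```text
[array([0.428 , 0.1284]), np.float64(0.0311)] 419
[ 0.44983829 -0.08791236  0.16016502]
```

View pics/s3.png

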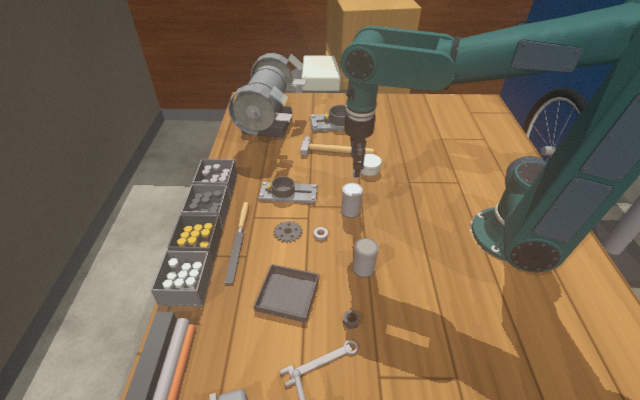

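The left tin stands upright again at px (365,257). The gripper is above the right tin at px (352,200). Now I descend, grip and lift it.

Call:
arm_command([
  [[0,0,0,0,0,0.02,0],[0,0,0,0,0,0.025,0],[0,0,0,0,0,0.025,0],[0,0,0,0,0,0.025,0],[0,0,0,0,0,0.02,0],[0,0,0,0,0,0.01,0],[0,0,0,0,0,0,0],[0,0,0,0,0,0,255],[0,0,0,0,0,0,255],[0,0,0,0,0,0,255],[0,0,0,0,0,0,255],[0,0,0,0,0,0,255],[0,0,0,0,0,0,255]],
])

```text
t: 8.42
tool_pos: [0.4514, -0.0882, 0.0374]
tcp_rot: [0.002, 0.0, 1.0, -0.0]
contact_force: [-1.6, 0.9, 6.0]
gripper_width: 0.0584
```

Call:
arm_command([
  [[0,0,0,0,0,-0.004,255],[0,0,0,0,0,-0.008,255],[0,0,0,0,0,-0.008,255],[0,0,0,0,0,-0.006,255],[0,0,0,0,0,-0.004,255],[0,0,0,0,0,0,255],[0,0,0,0,0,0,255],[0,0,0,0,0,0,255],[0,0,0,0,0,0,255]],
])

```text
t: 9.17
tool_pos: [0.4495, -0.0878, 0.0648]
tcp_rot: [-0.001, 0.0, 1.0, 0.0]
contact_force: [0.8, 0.0, -2.1]
gripper_width: 0.058
```

The right tin reads about 2.1 N (0.21 kg), so the left tin (about 0.75 kg) is the full one. I set the right one back down.

Call:
arm_command([
  [[0,0,0,0,0,0.006,255],[0,0,0,0,0,0.008,255],[0,0,0,0,0,0.007,255],[0,0,0,0,0,0.004,255],[0,0,0,0,0,0.002,255],[0,0,0,0,0,0.001,255],[0,0,0,0,0,0.0005,255],[0,0,0,0,0,0.0005,255],[0,0,0,0,0,0.0005,255],[0,0,0,0,0,0.0005,255],[0,0,0,0,0,0,255]],
])

```text
t: 10.08
tool_pos: [0.4505, -0.0876, 0.0379]
tcp_rot: [0.001, -0.0, 1.0, 0.0]
contact_force: [-6.8, 2.6, 11.2]
gripper_width: 0.0583
```

Call:
arm_command([
  [[0,0,0,0,0,-0.0015,255],[0,0,0,0,0,0,0],[0,0,0,0,0,0,0],[0,0,0,0,0,0,0],[0,0,0,0,0,0,0],[0,0,0,0,0,0,0],[0,0,0,0,0,-0.02,0],[0,0,0,0,0,-0.0235,0],[0,0,0,0,0,-0.03,0],[0,0,0,0,0,-0.03,0],[0,0,0,0,0,-0.02,0],[0,0,0,0.0027,0.0272,0,0],[0,0,0,0.0027,0.0272,0,0],[0,0,0,0.0027,0.0272,0,0],[0,0,0,0.0027,0.0272,0,0],[0,0,0,0.0027,0.0272,0,0],[0,0,0,0.0027,0.0272,0,0],[0,0,0,0.0027,0.0272,0,0],[0,0,0,0.0027,0.0272,0,0],[0,0,0,0,0,0,0]],
])

```text
t: 11.75
tool_pos: [0.4276, 0.1335, 0.1602]
tcp_rot: [-0.0, -0.002, 1.0, 0.001]
contact_force: [-0.5, -0.5, -0.2]
gripper_width: 0.0854
```

Run:
```python
from h import *
im,d=eyes.get_image("side"); cv2.imwrite("pics/s4.png",im[:,:,::-1][150:350,220:480].repeat(2,0).repeat(2,1))
s=readout.read_state();print(s["t"],s["tool_pos"],s["contact_force"])
```

```text
11.8 [0.42789754 0.13146304 0.1601459 ] [-0.06928431 -0.46677181 -0.27795856]
```

View pics/s4.png

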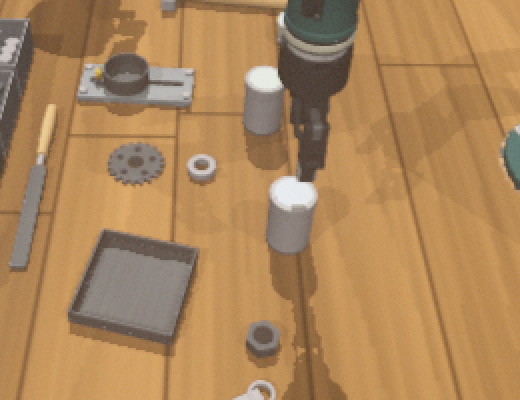

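Both tins stand upright, and the gripper is above the left one. I grip and lift it high.

Call:
arm_command([
  [[0,0,0,0,-0.001,0.02,0],[0,0,0,0,0,0.025,0],[0,0,0,0,0,0.025,0],[0,0,0,0,0,0.025,0],[0,0,0,0,0,0.02,0],[0,0,0,0,0,0.01,0],[0,0,0,0,0,0,0],[0,0,0,0,0,0,255],[0,0,0,0,0,0,255],[0,0,0,0,0,0,255],[0,0,0,0,0,0,255],[0,0,0,0,0,0,255],[0,0,0,0,0,0,255]],
])

```text
t: 12.88
tool_pos: [0.4299, 0.1284, 0.0374]
tcp_rot: [0.002, 0.0, 1.0, -0.0]
contact_force: [-1.1, -2.8, 5.5]
gripper_width: 0.0579
```

Call:
arm_command([
  [[0,0,0,0,0,-0.004,255],[0,0,0,0,0,-0.008,255],[0,0,0,0,0,-0.015,255],[0,0,0,0,0,-0.02,255],[0,0,0,0,0,-0.02,255],[0,0,0,0,0,-0.015,255],[0,0,0,0,0,-0.008,255],[0,0,0,0,0,0,255],[0,0,0,0,0,0,255]],
])

```text
t: 13.63
tool_pos: [0.4277, 0.1287, 0.1244]
tcp_rot: [-0.001, -0.0, 1.0, 0.0]
contact_force: [0.5, 0.1, -7.7]
gripper_width: 0.0582
```

Call:
arm_command([
  [[0,0,0,-0.0073,-0.0092,0,255],[0,0,0,-0.0146,-0.0185,0,255],[0,0,0,-0.0146,-0.0185,0,255],[0,0,0,-0.0146,-0.0185,0,255],[0,0,0,-0.0146,-0.0185,0,255],[0,0,0,-0.0146,-0.0185,0,255],[0,0,0,-0.0146,-0.0185,0,255],[0,0,0,-0.0146,-0.0185,0,255],[0,0,0,-0.0146,-0.0185,0,255],[0,0,0,-0.0146,-0.0185,0,255],[0,0,0,-0.0146,-0.0185,0,255],[0,0,0,-0.0146,-0.0185,0,255],[0,0,0,-0.0146,-0.0185,0,255],[0,0,0,-0.0146,-0.0185,0,255],[0,0,0,-0.0146,-0.0185,0,255],[0,0,0,-0.0146,-0.0185,0,255],[0,0,0,-0.0073,-0.0092,0,255],[0,0,0,0,0,0,255],[0,0,0,0,0,0,255],[0,0,0,0,0,0,255]],
])

```text
t: 15.3
tool_pos: [0.6607, -0.1668, 0.1228]
tcp_rot: [-0.002, 0.0, 1.0, 0.001]
contact_force: [0.1, 0.3, -7.0]
gripper_width: 0.058
```

Run:
```python
from h import *
for c in("side","top"):
    im,d=eyes.get_image(c); a=im[:,:,::-1]; a=a[130:230,240:370] if c=="side" else a[130:230,270:400]
    cv2.imwrite(f"pics/over_{c}.png",cv2.resize(a,None,fx=4,fy=4,interpolation=cv2.INTER_CUBIC)); np.save(c+"1.npy",d)
s=readout.read_state();print(s["t"],s["tool_pos"],s["tcp_rot"],s["contact_force"],s["torque"])
```

```text
15.4 [ 0.6611442  -0.1664538   0.12416096] [-1.03538954e-03 -3.04885553e-04  9.99999284e-01  5.17071660e-04] [-0.35169123  0.32668986 -7.25001479] [ 0.01657658 -0.01694318 -0.0257786 ]
```

View pics/over_side.png

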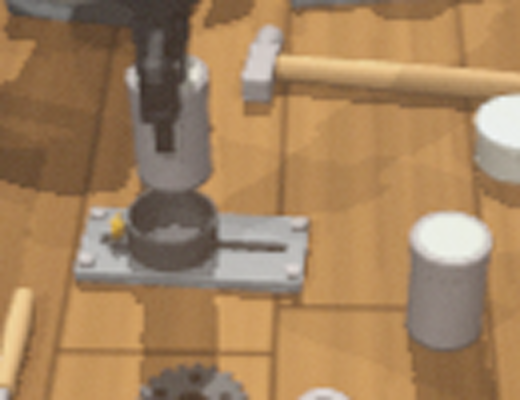

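The side view shows the tin upright directly above the cup, whose rim is near px (172,205) in the crop. I descend slowly, feeling for the mouth.

Call:
arm_command([
  [[0,0,0,-0.0006,0,0.008,255],[0,0,0,0,0,0.012,255],[0,0,0,0,0,0.01,255],[0,0,0,0,0,0.006,255],[0,0,0,0,0,0.002,255],[0,0,0,0,0,0.001,255],[0,0,0,0,0,0.001,255],[0,0,0,0,0,0.001,255],[0,0,0,0,0,0.001,255],[0,0,0,0,0,0.001,255],[0,0,0,0,0,0.001,255]],
])

```text
t: 16.32
tool_pos: [0.6627, -0.1673, 0.0817]
tcp_rot: [0.0, 0.0, 1.0, -0.0]
contact_force: [-0.8, 0.6, -8.5]
gripper_width: 0.058
```

Call:
arm_command([
  [[0,0,0,0,0,0.001,255],[0,0,0,0,0,0.001,255],[0,0,0,0,0,0.001,255],[0,0,0,0,0,0.0005,255]],
])

```text
t: 16.65
tool_pos: [0.6625, -0.1672, 0.0776]
tcp_rot: [-0.0, 0.0, 1.0, 0.0]
contact_force: [0.7, -0.3, -7.8]
gripper_width: 0.0579
```

The base is at the rim height with the weight still fully on the gripper. Continuing.

Call:
arm_command([
  [[0,0,0,0,0,0.001,255],[0,0,0,0,0,0.001,255],[0,0,0,0,0,0.001,255],[0,0,0,0,0,0.001,255],[0,0,0,0,0,0.001,255]],
])

```text
t: 17.07
tool_pos: [0.6629, -0.1672, 0.073]
tcp_rot: [0.001, 0.0, 1.0, 0.0]
contact_force: [0.8, -0.5, -6.2]
gripper_width: 0.0578
```

Call:
arm_command([
  [[0,0,0,0,0,0.002,255],[0,0,0,0,0,0.002,255],[0,0,0,0,0,0.002,255],[0,0,0,0,0,0.002,255],[0,0,0,0,0,0.001,255],[0,0,0,0,0,0.001,255],[0,0,0,0,0,0.001,255],[0,0,0,0,0,0.001,255]],
])

```text
t: 17.73
tool_pos: [0.6628, -0.1671, 0.061]
tcp_rot: [0.0, 0.0, 1.0, 0.0]
contact_force: [2.2, 0.5, -6.3]
gripper_width: 0.0577
```

Call:
arm_command([
  [[0,0,0,0,0,0.001,255],[0,0,0,0,0,0.001,255],[0,0,0,0,0,0.001,255],[0,0,0,0,0,0.001,255],[0,0,0,0,0,0.0005,255],[0,0,0,0,0,0.0005,255]],
])

```text
t: 18.23
tool_pos: [0.6626, -0.1672, 0.0558]
tcp_rot: [0.0, 0.0, 1.0, 0.0]
contact_force: [2.6, 1.7, -6.4]
gripper_width: 0.0584
```

Call:
arm_command([
  [[0,0,0,0,0,0.0005,255],[0,0,0,0,0,0.0005,255],[0,0,0,0,0,0.0005,255],[0,0,0,0,0,0,255],[0,0,0,0,0,0,255]],
])

```text
t: 18.65
tool_pos: [0.6627, -0.1672, 0.0547]
tcp_rot: [0.0, 0.0, 1.0, 0.0]
contact_force: [1.9, 1.5, -4.4]
gripper_width: 0.0584
```

Call:
arm_command([
  [[0,0,0,0,0,0.0005,255],[0,0,0,0,0,0.0005,255],[0,0,0,0,0,0,255],[0,0,0,0,0,0,255]],
])

```text
t: 18.98
tool_pos: [0.663, -0.1673, 0.0545]
tcp_rot: [0.001, 0.0, 1.0, -0.0]
contact_force: [1.7, 1.7, 0.6]
gripper_width: 0.0582
```

The floor carries the weight and the base is at about 17 mm, so it's seated. I release and rise.

Call:
arm_command([
  [[0,0,0,0,0,0,120],[0,0,0,0,0,0,60],[0,0,0,0,0,0,0],[0,0,0,0,0,0,0],[0,0,0,0,0,0,0],[0,0,0,0,0,0,0],[0,0,0,0,0,-0.01,0],[0,0,0,0,0,-0.02,0],[0,0,0,0,0,-0.03,0],[0,0,0,0,0,-0.03,0],[0,0,0,0,0,-0.02,0],[0,0,0,0.025,0.00925,0,0],[0,0,0,0.03,0.01,0,0],[0,0,0,0.03,0.012,0,0],[0,0,0,0.03,0.012,0,0],[0,0,0,0.03,0.012,0,0],[0,0,0,0.03,0.012,0,0],[0,0,0,0.0375,0.0115,0,0],[0,0,0,0,0,0,0],[0,0,0,0,0,0,0]],
])

```text
t: 20.65
tool_pos: [0.4483, -0.0878, 0.1639]
tcp_rot: [0.0, -0.0, 1.0, -0.0]
contact_force: [0.3, -0.7, 0.3]
gripper_width: 0.0848
```

Run:
```python
from h import *
for c in("side","top"):
    im,d=eyes.get_image(c); a=im[:,:,::-1]; a=a[130:230,240:370] if c=="side" else a[130:270,240:400]
    cv2.imwrite(f"pics/seat_{c}.png",cv2.resize(a,None,fx=4,fy=4,interpolation=cv2.INTER_CUBIC))
    W=cloud(c,d)
    for nm,g,z in(("seated",(.663,-.167),.107),("right",(.4505,-.088),.09)):
        m=(np.abs(W[...,2]-z)<.012)&(np.hypot(W[...,0]-g[0],W[...,1]-g[1])<.05); p=W[m]
        if len(p)>20: print(c,nm,np.round(np.median(p,0),4),[np.round(x,4) for x in cv2.minEnclosingCircle(p[:,:2].astype(np.float32))],len(p), np.linalg.lstsq(np.c_[p[:,:2]-g,np.ones(len(p))],p[:,2],rcond=None)[0].round(3))
s=readout.read_state();print(s["t"],s["tool_pos"],s["contact_force"])
```

```text
side seated [ 0.6589 -0.1591  0.1081] [array([ 0.6607, -0.1669]), np.float64(0.0313)] 254 [ 0.022 -0.116  0.108]
side right [ 0.4504 -0.0798  0.0913] [array([ 0.45  , -0.0865]), np.float64(0.0314)] 280 [-0.005 -0.098  0.091]
top seated [ 0.6597 -0.1674  0.1064] [array([ 0.6602, -0.168 ]), np.float64(0.0301)] 318 [ 0.024 -0.003  0.106]
20.75 [ 0.45088827 -0.08882737  0.16462747] [-0.18135045 -0.66134291 -0.08642944]
```

View pics/seat_side.png

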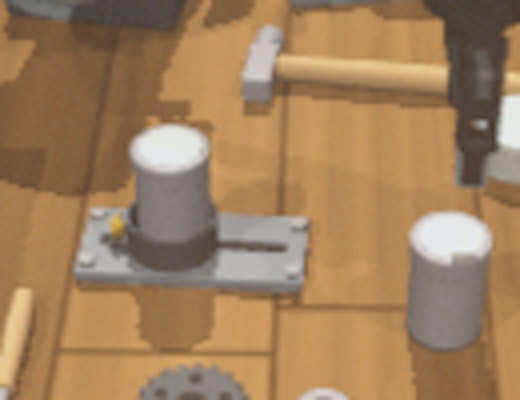

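The tin is seated in the cup with its lid at about 107 mm (17 + 90) and upright. Next is the lighter tin: grip and lift.

Call:
arm_command([
  [[0,0,0,0,0,0.02,0],[0,0,0,0,0,0.028,0],[0,0,0,0,0,0.028,0],[0,0,0,0,0,0.025,0],[0,0,0,0,0,0.018,0],[0,0,0,0,0,0.01,0],[0,0,0,0,0,0,0],[0,0,0,0,0,0,255],[0,0,0,0,0,0,255],[0,0,0,0,0,0,255],[0,0,0,0,0,0,255],[0,0,0,0,0,0,255],[0,0,0,0,0,0,255]],
])

```text
t: 21.83
tool_pos: [0.4518, -0.089, 0.0365]
tcp_rot: [0.002, -0.0, 1.0, -0.001]
contact_force: [-0.7, 1.5, 6.1]
gripper_width: 0.058
```

Call:
arm_command([
  [[0,0,0,0,0,-0.004,255],[0,0,0,0,0,-0.008,255],[0,0,0,0,0,-0.015,255],[0,0,0,0,0,-0.02,255],[0,0,0,0,0,-0.015,255],[0,0,0,0,0,-0.008,255],[0,0,0,0,0,0,255],[0,0,0,0,0,0,255]],
])

```text
t: 22.5
tool_pos: [0.4497, -0.0884, 0.1041]
tcp_rot: [-0.0, 0.0, 1.0, 0.0]
contact_force: [0.1, -0.0, -3.6]
gripper_width: 0.0584
```

Call:
arm_command([
  [[0,0,0,-0.0058,0.01,0,255],[0,0,0,-0.0115,0.02,0,255],[0,0,0,-0.0115,0.02,0,255],[0,0,0,-0.0115,0.02,0,255],[0,0,0,-0.0115,0.02,0,255],[0,0,0,-0.0115,0.02,0,255],[0,0,0,-0.0115,0.02,0,255],[0,0,0,-0.0115,0.02,0,255],[0,0,0,-0.0115,0.02,0,255],[0,0,0,-0.0115,0.02,0,255],[0,0,0,-0.0115,0.02,0,255],[0,0,0,-0.0115,0.02,0,255],[0,0,0,-0.0115,0.02,0,255],[0,0,0,-0.0115,0.02,0,255],[0,0,0,-0.0115,0.02,0,255],[0,0,0,-0.0058,0.01,0,255],[0,0,0,0,0,0,255],[0,0,0,0,0,0,255],[0,0,0,0,0,0,255]],
])

```text
t: 24.08
tool_pos: [0.6218, 0.2107, 0.1033]
tcp_rot: [-0.001, 0.0, 1.0, -0.001]
contact_force: [-1.0, -0.2, -3.9]
gripper_width: 0.0581
```

Call:
arm_command([
  [[0,0,0,0,0,0.008,255],[0,0,0,0,0,0.012,255],[0,0,0,0,0,0.013,255],[0,0,0,0,0,0.012,255],[0,0,0,0,0,0.007,255],[0,0,0,0,0,0.003,255],[0,0,0,0,0,0.0015,255],[0,0,0,0,0,0.001,255],[0,0,0,0,0,0.001,255],[0,0,0,0,0,0.001,255],[0,0,0,0,0,0.0005,255],[0,0,0,0,0,0.0005,255],[0,0,0,0,0,0,255]],
])

```text
t: 25.17
tool_pos: [0.6229, 0.2116, 0.0442]
tcp_rot: [0.0, 0.0, 1.0, 0.0]
contact_force: [1.4, -0.6, -0.4]
gripper_width: 0.0579
```

Call:
arm_command([
  [[0,0,0,0,0,0.0005,255],[0,0,0,0,0,0.0005,255],[0,0,0,0,0,0,255]],
])

```text
t: 25.42
tool_pos: [0.6232, 0.2116, 0.0434]
tcp_rot: [0.001, 0.0, 1.0, 0.0]
contact_force: [0.1, 0.5, 3.9]
gripper_width: 0.0582
```

Call:
arm_command([
  [[0,0,0,0,0,0.0005,255],[0,0,0,0,0,0,255],[0,0,0,0,0,0,255]],
])

```text
t: 25.67
tool_pos: [0.6219, 0.2113, 0.0413]
tcp_rot: [-0.001, 0.0, 1.0, -0.0]
contact_force: [-1.0, 0.2, -1.1]
gripper_width: 0.0579
```

Run:
```python
from h import *
im,d=eyes.get_image("side"); a=im[:,:,::-1][220:330,230:360]
cv2.imwrite("pics/tray1.png",cv2.resize(a,None,fx=4,fy=4,interpolation=cv2.INTER_CUBIC))
s=readout.read_state();print(s["t"],s["tool_pos"],s["contact_force"],s["torque"])
```

```text
25.7167 [0.62182108 0.21128136 0.04113102] [ 0.6832898  -0.49099847 -0.0816154 ] [ 0.04839519 -0.29843367  0.03440326]
```

View pics/tray1.png

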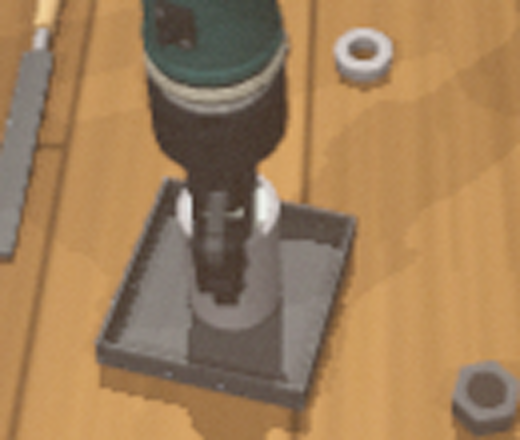

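The tin is inside the tray with the light load gone from the wrist. One more small step, then release and retreat.

Call:
arm_command([
  [[0,0,0,0,0,0.0003,255],[0,0,0,0,0,0,255],[0,0,0,0,0,0,255]],
])

```text
t: 25.97
tool_pos: [0.6222, 0.2114, 0.0413]
tcp_rot: [-0.001, 0.0, 1.0, -0.0]
contact_force: [-0.5, 0.4, -0.7]
gripper_width: 0.0582
```

Call:
arm_command([
  [[0,0,0,0,0,0,120],[0,0,0,0,0,0,60],[0,0,0,0,0,0,0],[0,0,0,0,0,0,0],[0,0,0,0,0,0,0],[0,0,0,0,0,0,0],[0,0,0,0,0,-0.01,0],[0,0,0,0,0,-0.02,0],[0,0,0,0,0,-0.03,0],[0,0,0,0,0,-0.03,0],[0,0,0,0,0,-0.03,0],[0,0,0,0.03,0,-0.02,0],[0,0,0,0.035,0.01,0,0],[0,0,0,0.035,0.01,0,0],[0,0,0,0.035,0.01,0,0],[0,0,0,0.035,0.01,0,0],[0,0,0,0.03,0,0,0],[0,0,0,0,0,0,0],[0,0,0,0,0,0,0]],
])

```text
t: 27.55
tool_pos: [0.4217, 0.2519, 0.1833]
tcp_rot: [0.001, -0.001, 1.0, 0.0]
contact_force: [0.7, -0.4, 1.1]
gripper_width: 0.0854
```

Run:
```python
from h import *
for c in("side","top"):
    im,d=eyes.get_image(c); cv2.imwrite(f"pics/end_{c}.png",im[:,:,::-1])
    W=cloud(c,d)
    for nm,g,z in(("seated",(.662,-.167),.107),("tray",(.622,.211),.094)):
        m=(np.abs(W[...,2]-z)<.012)&(np.hypot(W[...,0]-g[0],W[...,1]-g[1])<.05); p=W[m]
        if len(p)>20: print(c,nm,np.round(np.median(p,0),4),[np.round(x,4) for x in cv2.minEnclosingCircle(p[:,:2].astype(np.float32))],len(p))
s=readout.read_state();print(s["t"],s["tool_pos"],s["contact_force"])
```

```text
side seated [ 0.659  -0.1594  0.1084] [array([ 0.6593, -0.1664]), np.float64(0.0305)] 252
side tray [0.6201 0.2169 0.0954] [array([0.6204, 0.2117]), np.float64(0.0307)] 486
top seated [ 0.6595 -0.1685  0.1063] [array([ 0.6602, -0.1677]), np.float64(0.0301)] 319
top tray [0.6204 0.2095 0.0931] [array([0.6209, 0.2103]), np.float64(0.0301)] 324
27.65 [0.4235035  0.25163352 0.18302787] [ 0.064134   -0.08175198  0.26636822]
```

View pics/end_side.png

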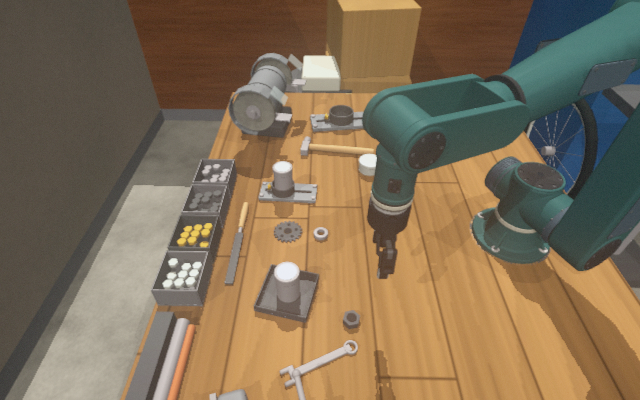

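View pics/end_top.png

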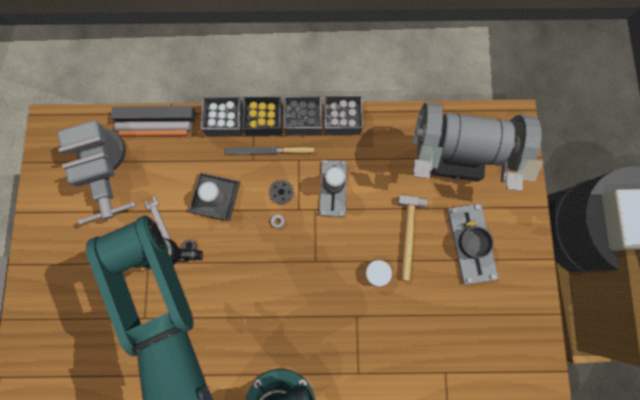

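The side view shows the heavy tin upright in the smaller holder's cup (283,178) and the light one upright in the tray (287,283). The bystanders lie as before and the arm is clear, so I hand the job in.

```bash
python3 -c "
from cell import job
print(job.close_job())"
```

```text
the job is handed in; nothing more can be done
None
```

I lifted both tins: the left read about 7.4 N (0.75 kg) and the right about 2.1 N (0.21 kg), so the left tin is the full one. It went into the smaller holder's cup first, then the right tin was stood in the tray. The job was handed in at about 27.7 s; no verdict was reported.

- **Heavy tin:** it was lowered slowly into the cup and never caught on the rim. It was released once the floor carried its weight. In the last pictures its lid top is at about 107 mm, which fits 17 mm floor plus 90 mm tin, so it is fully seated and upright.
- **Light tin:** it stands upright near the middle of the tray, with its lid top at about 94 mm as expected.
- **Everything else:** in the final pictures the other things on the bench look unmoved, though the arm hides part of the top view. The arm is clear and touching nothing.
- **Small disagreements:**
  - The two cameras differ by 1–2 mm on tin position and height, within calibration.
  - Wrist height and force readings wavered by a couple of mm and a few N near contact. The highest reading was about 13 N, when the right tin was set back on the bench.

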